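Gauge the contact gap

TASK

Check the gap of the brass contact block: take the green-handled gap gauge out of the wooden rack and lower its blade, without dropping it, into the gap between the two brass contacts, about midway along them, until its collar sits flat on both contacts. Let go and leave it standing there; leave the red-handled gauge in the rack.

Things in the scene. Friction and masses are not known exactly. Their poses are not given: they have to be found in the camera images.
- gauge_green: Steel blade 36 mm wide (x), 6 mm thick (y), 40 mm long, pointing down from a dark collar 44 x 44 mm, 8 mm high; above it a green grip 44 (x) x 28 (y) x 45 mm high. Origin: centre of the collar's underside (blade tip z = -40 mm, grip z = 8 to 53 mm); z up. About 0.15 kg. Starts upright in one of the rack's slots, collar on the rack's top. Grip across y (28 mm).
- gauge_red: Steel blade 36 mm wide (x), 18 mm thick (y), 40 mm long, pointing down from a dark collar 44 x 44 mm, 8 mm high; above it a red grip 44 (x) x 28 (y) x 45 mm high. Origin: centre of the collar's underside (blade tip z = -40 mm, grip z = 8 to 53 mm); z up. About 0.15 kg. Not to be used; stands in the rack's other slot, 100 mm away along y.
- contact_block: Fixed black base 90 (x) x 96 (y) x 14 mm with two upright brass contacts 60 mm long (x), 20 mm thick (y), flat tops 60 mm above the bench. The gap between them runs along x: 14 mm wide, flared to 24 mm in the top 5 mm, 46 mm deep, open at both ends. Origin: centre of the base's underside, 60 mm straight below the middle of the gap's mouth; z up. The collar stops on the tops.
- rack: Fixed block of light wood, 70 mm (x) by 166 mm (y) and 50 mm high, with two upright slots (46 mm along x, 24 mm along y, through) at y = -50 and +50 mm. Origin: centre of its underside, on the bench; z up.
Mind the look-alikes: they are no part of the job. What is shaped like the gauge_green but orange or pink is not meant.

How it is judged:
By the outcome, as a careful person would: the job done as asked, in the order asked, and still so for the second after the job is handed in, with the robot touching nothing.
It also fails if it takes over 35 s, if anything falls off the work surface, if the arm or the gripper's body presses on something with over 40 N, if the wrist force passes 120 N, or if a joint passes its speed limit or range.

ROBOT

A 6-joint arm with a two-finger parallel gripper is mounted at the origin on a cart in front of the work surface, level with it; the furniture and walls round the work are solid. World frame = base frame: x ahead of the robot, y to its left, z up, the work surface at z = 0. Lengths are in m, angles in rad, forces in N, time in s.
With the tool pointing down it reaches from about 0.375 to 0.9 m from the base axis. Payload 3.1 kg.
Tool frame: the origin (TCP) lies midway between the tips of the shut fingers; the grasp point (between the pads) lies 19 mm behind it; z points along the fingers, y is the line along which they close (so a half turn about z gives the same grasp; the last joint's range is limited). The gripper opens to 87 mm and grips with 3 to 60 N. Pads are 19 mm wide; open, the fingers measure 117 mm over their backs; the gripper's body (75 mm by 190 mm) begins 51 mm behind the grasp point.
Start: joints at [-1.458, 0.527, 1.433, -0, 1.181, -0.178], TCP at [0.18, -0.599, 0.223] pointing down, gripper open.
Joint ranges: [-3.08, 3.08], [-0.75, 2.2], [0.22, 2.44], [-1.43, 4.57], [0, 2.65], [-2.85, 2.85]. Speed limits (rad/s): [2.79, 2.79, 3.14, 3.14, 3.14, 3.14].

INTERFACE

Orientations are given as a unit quaternion [x, y, z, w].
In Python, from rig import get_obs, cams, job gives the robot as it stands.
- The arm moves only by the tool servo_tool, never from a script. Its argument "moves" is text: rows parted by semicolons, each of 5 numbers parted by spaces: the shift along the tool's x, y, z in m, then the turn about the tool's z in degrees, then the finger opening in m, from 0 to 0.087. In form: dx dy dz spin claw; .... A call has 1 to 10 rows; each row is the pose to reach, as a shift and turn from the pose commanded when the call began, along the tool's axes at that moment; what a row does not reach only later rows make up. A row lasts 1/12 s, in which the tool goes at most 41.7 mm and 7.16 degrees, less where a joint would pass 70% of its speed; a pose out of reach is approached as far as the arm can. A call with a gripper value outside its range is refused whole. The fingers move at their own pace and stop on an object; "grip_force" is the grip in N (left out, the last holds). Time passes only in rows, so rows that repeat a pose let the fingers close. It gives the time, the measured TCP pose, the force, the opening and the grip force at its end, in the units of the state.
- get_obs(): the state, without advancing time (a new reading comes with each control period).
- cams.camera(name): name is "scene" or "top"; returns the picture (400x640x3 uint8, blue, green, red); there is no depth.
- cams.camera_model(name): a dict with "fx", "fy", "cx", "cy" (pixels), "R" (3x3) and "t" (3): a world point X has camera coordinates R X + t. Camera axes: x right, y down, z forward; pixel columns grow to the right and rows downward; lengths in m; the calibration is good to about 2 mm. A picture is of the moment at which its call begins. camera_model takes no time and is no camera call.
- job.hand_in(): hands the job in; it is judged then, once.
The state is a dict: "time": time; "q": joint angles; "joint_velocities": joint speeds; "joint_torque": joint torques, N m; "position": TCP position; "tool_rot": TCP orientation; "ft_force": force on the tool from outside, world axes, zero at the start; "moment": the same for the moment, N m; "grip_width": finger opening in m; "grip_force": force on a finger pad.
Only numpy, scipy, OpenCV 4.12 (cv2) and the standard library are available. Lean on these libraries where they do the work, as an engineer would, in place of code of your own. Each camera call takes 0.05 s, during which the arm holds its last target. There are 200 camera calls.

## Working session

There is one attempt and no reset: what is moved stays moved. The work goes in short steps, Python scripts to look and compute and a tool call to move; the robot and the scene stay as the last step left them, time stands still between calls to the robot, and variables do not carry over. Pictures are saved under pics/ and viewed, at most 10 in all, crops included, and the job is handed in when it is done.

Besides the shell and the picture viewer there is one more tool, called after ">>>" as name(argument=value, ...) on one line, values as JSON. servo_tool: Moves the arm, as the interface text tells. Its arguments: {"type":"object","properties":{"moves":{"type":"string"},"grip_force":{"type":"number"}},"required":["moves"]}

```bash
mkdir -p pics; python3 - <<'E'
from rig import get_obs, cams
import cv2,numpy as np
for n in("scene","top"):
    im=cams.camera(n); cv2.imwrite(f"pics/{n}0.png",im); m=cams.camera_model(n)
    print(n,m["fx"],m["cx"],m["cy"],np.round(m["R"],3).tolist(),np.round(m["t"],3))
o=get_obs();print(o["time"],o["position"],o["tool_rot"])
E
```

```text
scene 492.5118475017328 312.99644279984 199.7605785222707 [[0.623, -0.782, -0.019], [-0.365, -0.269, -0.891], [0.692, 0.562, -0.453]] [-0.382  0.214  0.682]
top 458.30751295896323 323.0782069515812 195.72073574683097 [[-0.011, -0.999, -0.036], [-0.992, 0.015, -0.123], [0.123, 0.034, -0.992]] [-0.069  0.485  0.859]
0.1 [ 0.17975042 -0.59791257  0.22166399] [ 9.89375985e-01  1.45376028e-01  3.52472153e-05 -9.84799557e-04]
```

View pics/scene0.png

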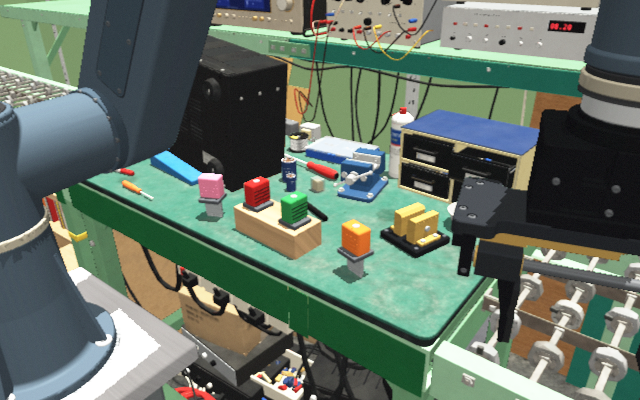

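View pics/top0.png

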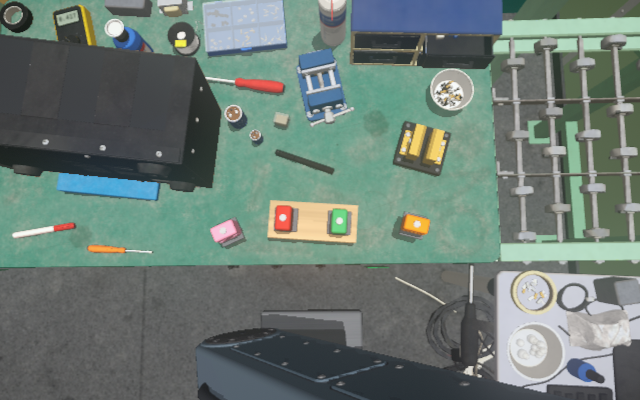

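The scene view shows the green gauge at (294,208), red at (258,192), pink at (211,187), orange at (355,238) and the contact block at (415,228). The top view has them at green (340,222), red (284,218), pink (225,231), orange (415,225) and the block at (423,147). Only the green one standing in the rack fits the description. Next I'll enlarge it.

```bash
python3 - <<'E'
import cv2,numpy as np
s=cv2.imread("pics/scene0.png");t=cv2.imread("pics/top0.png")
f=lambda im,x,y,w,h,k:cv2.resize(im[y:y+h,x:x+w],None,fx=k,fy=k,interpolation=cv2.INTER_CUBIC)
a=np.hstack([f(t,260,190,100,60,4),f(t,385,115,100,60,4)])
b=np.hstack([f(s,230,170,100,90,4),f(s,370,190,100,90,4)])
cv2.imwrite("pics/crop.png",np.vstack([a,b]))
E
```

```text
(no output)
```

View pics/crop.png

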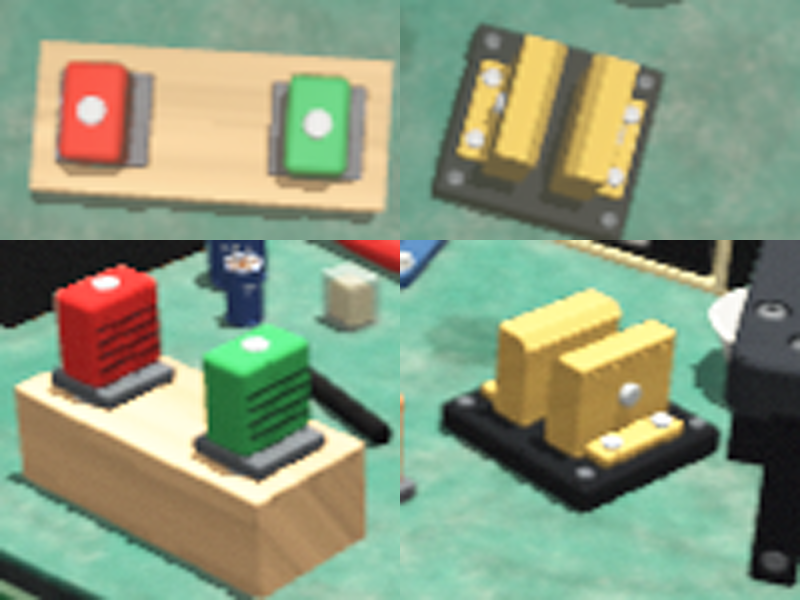

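The crop confirms it: green grip with a dark collar, seated in the rack's -y slot. Its top dot is at top(339.1,220.6) and scene(293.6,195.6). The block is turned about -13°, with its gap between the two brass bars.

```bash
cat > h.py <<'E'
import numpy as np,cv2
from scipy.optimize import least_squares
from rig import cams,get_obs
M={n:cams.camera_model(n) for n in("scene","top")}
def proj(n,X):
    m=M[n];c=np.atleast_2d(X)@np.array(m["R"]).T+np.array(m["t"])
    return np.c_[m["fx"]*c[:,0]/c[:,2]+m["cx"],m["fy"]*c[:,1]/c[:,2]+m["cy"]]
def tri(a,b):
    r=least_squares(lambda X:np.r_[(proj("top",X)[0]-a),(proj("scene",X)[0]-b)],[.5,-.2,.05]);return r.x,np.sqrt(r.cost)
def place(p,L):
    c,s=np.cos(p[2]),np.sin(p[2]);L=np.array(L,float)
    return np.c_[p[0]+c*L[:,0]-s*L[:,1],p[1]+s*L[:,0]+c*L[:,1],L[:,2]+(p[3] if len(p)>3 else 0)]
def fit(obs,p0):
    def f(p): return np.concatenate([(proj(n,place(p,[l]))[0]-px) for n,l,px in obs])
    r=least_squares(f,p0,loss="soft_l1");return r.x,np.round(f(r.x).reshape(-1,2),1).tolist()
E
python3 - <<'E'
from h import *
T=lambda x,y,ox,oy:np.array([ox+(x+.5)/4-.5,oy+(y+.5)/4-.5])
print("green",tri(T(318,124,260,190),T(256,104,230,170)))
print("red",tri(T(91,110,260,190),T(107,43,230,170)))
b=.014
tb=lambda x,y:T(x-400,y,385,115); sb=lambda x,y:T(x-400,y-240,370,190)
obs=[("top",(.045,.048,b),tb(480,27)),("top",(.045,-.048,b),tb(663,70)),("top",(-.045,-.048,b),tb(625,237)),("top",(-.045,.048,b),tb(435,195)),
("scene",(-.045,.048,b),sb(445,403)),("scene",(-.045,-.048,b),sb(585,487)),("scene",(.045,-.048,b),sb(717,433)),
("top",(.03,.027,.06),tb(527,37)),("top",(.03,-.027,.06),tb(640,62)),("scene",(.03,-.027,.06),sb(675,332)),("scene",(-.03,-.027,.06),sb(578,372))]
p,r=fit(obs,[.6,-.3,-.23,0]);print("block",p,np.degrees(p[2]),r)
r0=.05
tr=lambda x,y:T(x,y,260,190); sr=lambda x,y:T(x,y-240,230,170)
obs=[("top",(.035,.083,r0),tr(40,40)),("top",(.035,-.083,r0),tr(392,60)),("top",(-.035,-.083,r0),tr(386,210)),("top",(-.035,.083,r0),tr(31,190)),
("scene",(-.035,.083,r0),sr(18,385)),("scene",(-.035,-.083,r0),sr(265,503)),("scene",(.035,-.083,r0),sr(365,443))]
p,r=fit(obs,[.45,-.1,0,0]);print("rack",p,np.degrees(p[2]),r)
g=place([0,0,0],[(0,0,0)])
obs=[("top",(.022,.022,.058),tr(274,83)),("top",(-.022,.022,.058),tr(269,178)),("top",(-.022,-.022,.058),tr(359,181)),("top",(.022,-.022,.058),tr(365,86)),
("scene",(-.022,.022,.058),sr(197,438)),("scene",(-.022,-.022,.058),sr(233,468)),("scene",(.022,-.022,.058),sr(325,435)),("top",(0,0,.103),tr(318,124)),("scene",(0,0,.103),sr(256,344))]
p,r=fit(obs,[.45,-.1,0,0]);print("gauge",p,np.degrees(p[2]),r)
o=get_obs();q=o["tool_rot"]
from scipy.spatial.transform import Rotation as R
print(R.from_quat(q).as_matrix().round(3).tolist())
E
```

```text
green (array([ 0.42969264, -0.10564473,  0.10363157]), np.float64(0.07780422578680908))
red (array([ 0.43741151, -0.00567829,  0.10330525]), np.float64(0.06101733368201569))
block [ 5.77975048e-01 -2.71858092e-01 -2.76723070e-01  1.09544103e-04] -15.855063989193091 [[-0.7, -0.9], [0.8, 0.2], [-0.4, 1.8], [-0.6, -0.1], [-1.9, 0.1], [0.3, 1.2], [1.7, -1.5], [-0.2, -0.2], [-0.4, 0.6], [0.3, -0.0], [1.3, -0.1]]
rack [ 0.43406648 -0.05608619 -0.06811011  0.00053218] -3.902421805360141 [[0.4, 0.2], [0.2, -0.1], [-0.1, -0.3], [0.0, -0.3], [-0.5, 0.5], [-1.1, -0.2], [0.7, -0.2]]
gauge [ 0.42936838 -0.10510343 -0.08046456 -0.00046847] -4.61027986546148 [[-0.3, -0.4], [-0.7, -0.5], [0.5, 0.4], [0.5, 0.4], [-1.7, -0.2], [6.4, 0.3], [0.5, -0.6], [-0.4, 0.3], [-0.3, 0.5]]
[[0.958, 0.288, -0.0], [0.288, -0.958, 0.002], [0.0, -0.002, -1.0]]
```

The gauge is at (0.4295,-0.1055) with yaw about -4.5° and a top height of 0.1036, against 0.103 expected. The block is at (0.578,-0.272) with yaw about -15.8°. Moving above the gauge in two calls.

>>> servo_tool(moves="0.01 -0.011 0 0 0.087; 0.03 -0.032 0 0 0.087; 0.055 -0.058 0 0 0.087; 0.08 -0.084 0 0 0.087; 0.105 -0.11 0 0 0.087; 0.13 -0.137 0 0 0.087; 0.155 -0.163 0 0 0.087; 0.18 -0.189 0 0 0.087; 0.19 -0.2 0 0 0.087; 0.19 -0.2 0 0 0.087")

```text
time: 0.93
position: [0.3048, -0.3479, 0.2222]
tool_rot: [0.989, 0.147, -0.0, -0.002]
ft_force: [-0.1, -0.2, -0.2]
grip_width: 0.0868
grip_force: 0.0
```

>>> servo_tool(moves="0.01 -0.011 0 2 0.087; 0.035 -0.037 0 5 0.087; 0.06 -0.063 0 8 0.087; 0.085 -0.09 0 11 0.087; 0.11 -0.116 0 14 0.087; 0.135 -0.142 0 17 0.087; 0.16 -0.168 0 20 0.087; 0.18 -0.19 0 21.2 0.087; 0.191 -0.201 0 21.2 0.087; 0.191 -0.201 0 21.2 0.087")

```text
time: 1.77
position: [0.4307, -0.1034, 0.2225]
tool_rot: [0.999, -0.037, 0.0, -0.0]
ft_force: [0.1, 0.3, -0.1]
grip_width: 0.0874
grip_force: 0.0
```

```bash
cat > st.py <<'E'
from h import *
from scipy.spatial.transform import Rotation as R
import sys
def st(target=None):
    o=get_obs();m=R.from_quat(o["tool_rot"]).as_matrix();p=np.array(o["position"])
    print(o["time"],p.round(4),"yaw",np.degrees(np.arctan2(m[1,0],m[0,0])).round(2),"tilt",m[:2,2].round(4),"F",np.round(o["ft_force"],1),"w",o["grip_width"],o["grip_force"])
    if target is not None: print("shift",(m.T@(np.array(target)-p)).round(4))
if __name__=="__main__": st([float(a) for a in sys.argv[1:]] or None)
E
python3 st.py .4295 -.1053 .063
```

```text
1.7667 [ 0.4307 -0.1034  0.2225] yaw -4.28 tilt [0.0008 0.0002] F [ 0.1  0.3 -0.1] w 0.08736527796612385 0.0
shift [-0.0011  0.0021  0.1595]
```

>>> servo_tool(moves="-0.001 0.002 0.01 0 0.087; -0.001 0.002 0.03 0 0.087; -0.001 0.002 0.055 0 0.087; -0.001 0.002 0.08 0 0.087; -0.001 0.002 0.1 0 0.087; -0.001 0.002 0.12 0 0.087; -0.001 0.002 0.138 0 0.087; -0.001 0.002 0.15 0 0.087; -0.001 0.002 0.157 0 0.087; -0.001 0.002 0.157 0 0.087")

```text
time: 2.6
position: [0.4276, -0.1078, 0.0642]
tool_rot: [0.999, -0.04, -0.001, -0.0]
ft_force: [-0.1, 0.0, -0.6]
grip_width: 0.0873
grip_force: 0.0
```

>>> servo_tool(moves="0 0 0 0 0.06; 0 0 0 0 0.045; 0 0 0 0 0.035; 0 0 0 0 0.028; 0 0 0 0 0.02; 0 0 0 0 0.01; 0 0 0 0 0.01; 0 0 0 0 0.01; 0 0 0 0 0.01; 0 0 0 0 0.01", grip_force=25)

```text
time: 3.43
position: [0.4282, -0.1067, 0.0656]
tool_rot: [0.999, -0.039, -0.0, -0.0]
ft_force: [-0.4, -0.0, 0.7]
grip_width: 0.0287
grip_force: 0.4
```

```bash
python3 st.py
```

```text
3.4333 [ 0.4282 -0.1067  0.0656] yaw -4.48 tilt [-0.0001  0.0002] F [-0.4 -0.   0.7] w 0.028651078731298324 0.4260647756746039
```

>>> servo_tool(moves="0 0 0 0 0.01; 0 0 0 0 0.01; 0 0 0 0 0.01; 0 0 -0.003 0 0.01; 0 0 -0.01 0 0.01")

```text
time: 3.85
position: [0.4276, -0.1066, 0.0752]
tool_rot: [0.999, -0.039, -0.001, -0.0]
ft_force: [-0.1, -0.5, -1.2]
grip_width: 0.0277
grip_force: 25.0
```

>>> servo_tool(moves="0 0 -0.01 0 0.01; 0 0 -0.025 0 0.01; 0 0 -0.04 0 0.01; 0 0 -0.055 0 0.01; 0 0 -0.07 0 0.01; 0 0 -0.085 0 0.01; 0 0 -0.1 0 0.01; 0 0 -0.11 0 0.01; 0 0 -0.115 0 0.01; 0 0 -0.115 0 0.01")

```text
time: 4.68
position: [0.4287, -0.1071, 0.1918]
tool_rot: [0.999, -0.039, 0.001, 0.001]
ft_force: [-0.7, 0.4, -0.7]
grip_width: 0.0277
grip_force: 25.0
```

```bash
python3 st.py .578 -.272 .16
```

```text
4.6833 [ 0.4287 -0.1071  0.1918] yaw -4.47 tilt [ 0.0025 -0.0015] F [-0.7  0.4 -0.7] w 0.027702868875391282 24.994907341024373
shift [0.1616 0.1527 0.0325]
```

>>> servo_tool(moves="0.008 0.008 0 1 0.01; 0.027 0.025 0 2 0.01; 0.047 0.044 0 4 0.01; 0.067 0.063 0 5.5 0.01; 0.087 0.082 0 7 0.01; 0.107 0.101 0 8 0.01; 0.127 0.12 0 9 0.01; 0.147 0.139 0.01 10 0.01; 0.158 0.149 0.02 11 0.01; 0.162 0.153 0.03 11.4 0.01")

```text
time: 5.52
position: [0.5796, -0.275, 0.1587]
tool_rot: [0.99, -0.139, 0.001, 0.001]
ft_force: [0.2, -0.6, -1.4]
grip_width: 0.028
grip_force: 25.0
```

>>> servo_tool(moves="0 0 0.01 0 0.01; 0 0 0.02 0 0.01; 0 0 0.025 0 0.01; 0 0 0.025 0 0.01; 0 0 0.025 0 0.01; 0 0 0.025 0 0.01")

```text
time: 6.02
position: [0.5779, -0.2717, 0.1363]
tool_rot: [0.99, -0.138, 0.0, 0.0]
ft_force: [-0.7, -0.5, -0.9]
grip_width: 0.0277
grip_force: 25.0
```

```bash
python3 - <<'E'
from st import *
st([.578,-.272,.0756])
s=cams.camera("scene");t=cams.camera("top")
cv2.imwrite("pics/s1.png",s);cv2.imwrite("pics/t1.png",t)
f=lambda im,x,y,w,h,k:cv2.resize(im[y:y+h,x:x+w],None,fx=k,fy=k,interpolation=cv2.INTER_CUBIC)
cv2.imwrite("pics/crop1.png",np.hstack([f(t,385,100,80,100,5),f(s,375,170,80,100,5)]))
E
```

```text
6.0167 [ 0.5779 -0.2717  0.1363] yaw -15.85 tilt [ 0.0008 -0.0005] F [-0.7 -0.5 -0.9] w 0.02768352441108053 24.99489875863219
shift [0.0001 0.0003 0.0607]
```

View pics/crop1.png

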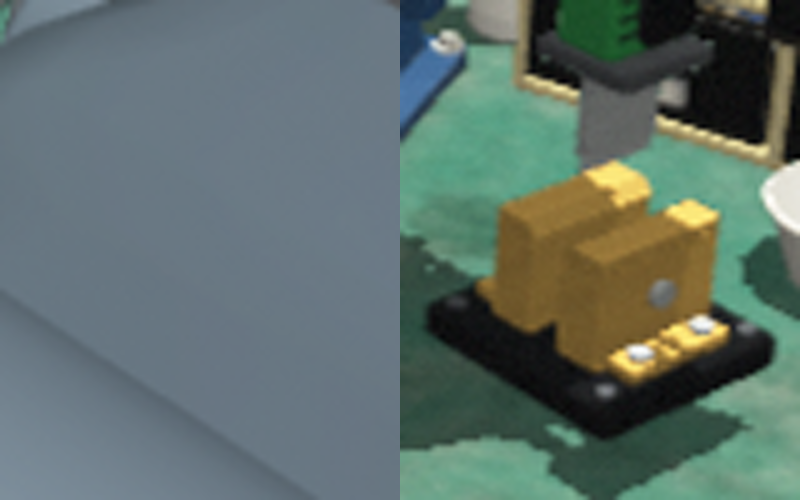

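The arm hides the block in the top view. In the scene view the gauge hangs upright above the block, with the blade tip at about crop (615,160). I'll overlay the fitted models to check.

```bash
python3 - <<'E'
from st import *
s=cv2.imread("pics/s1.png");t=cv2.imread("pics/top0.png")
def box(x0,x1,y0,y1,z0,z1):return [[(x,y,z) for x,y in((x0,y0),(x1,y0),(x1,y1),(x0,y1))] for z in(z0,z1)]
p=[.578,-.272,np.radians(-15.86)];g=[.5779,-.2717,np.radians(-15.85),.1363-.0156]
def draw(im,n,ox,oy,w,h,k,items):
    c=cv2.resize(im[oy:oy+h,ox:ox+w],None,fx=k,fy=k,interpolation=cv2.INTER_CUBIC)
    for q,b,col in items:
        for L in b:
            a=(proj(n,place(q,L))-[ox,oy]+.5)*k
            cv2.polylines(c,[np.round(a*8).astype(np.int32)],True,col,1,cv2.LINE_AA,3)
    return c
B=[(p,box(-.045,.045,-.048,.048,0,.014),(255,0,255)),(p,box(-.03,.03,-.027,-.007,.06,.06),(255,0,0)),(p,box(-.03,.03,.007,.027,.06,.06),(255,0,0))]
G=[(g,box(-.018,.018,-.003,.003,-.04,-.04),(0,0,255)),(g,box(-.022,.022,-.022,.022,0,.008),(0,255,255))]
cv2.imwrite("pics/ov.png",np.hstack([draw(t,"top",390,110,66,75,6,B),draw(s,"scene",377,175,66,75,6,B+G)]))
E
```

```text
(no output)
```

View pics/ov.png

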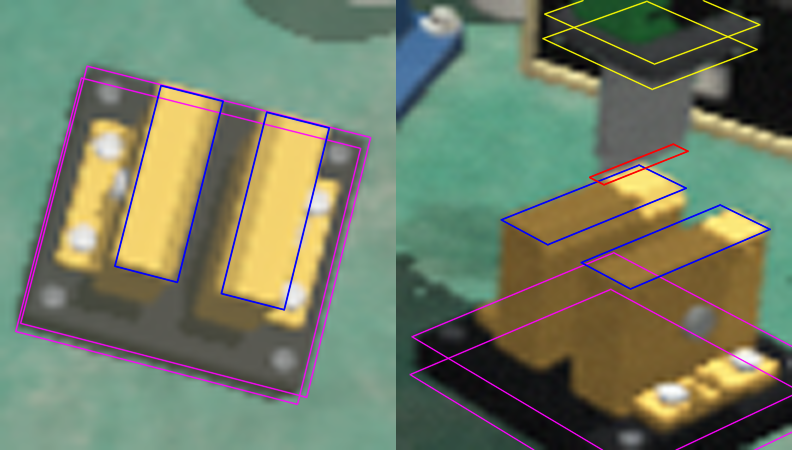

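The block fit matches within about 1–1.5 mm. The gauge looks about 2 px higher than the model, which may be height or calibration. I'll lower the tip close to the mouth and compare the two directly.

>>> servo_tool(moves="0 0 0.004 0 0.01; 0 0 0.01 0 0.01; 0 0 0.016 0 0.01; 0 0 0.018 0 0.01; 0 0 0.018 0 0.01; 0 0 0.018 0 0.01")

```text
time: 6.62
position: [0.5776, -0.2719, 0.117]
tool_rot: [0.99, -0.138, -0.0, -0.0]
ft_force: [-0.7, 1.5, -2.2]
grip_width: 0.028
grip_force: 25.0
```

```bash
python3 - <<'E'
from st import *
st([.578,-.272,.0756])
s=cams.camera("scene");cv2.imwrite("pics/s2.png",s)
cv2.imwrite("pics/crop2.png",cv2.resize(s[170:240,380:460],None,fx=8,fy=8,interpolation=cv2.INTER_CUBIC))
E
```

```text
6.6167 [ 0.5776 -0.2719  0.117 ] yaw -15.89 tilt [-0.0007  0.0005] F [-0.7  1.5 -2.2] w 0.028024993282267825 24.994912644651777
shift [ 0.0005 -0.      0.0414]
```

View pics/crop2.png

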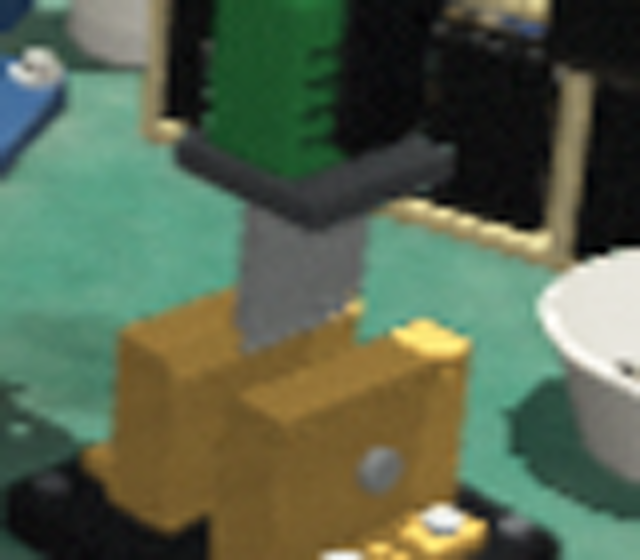

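```bash
python3 - <<'E'
from st import *
C=lambda X:((proj("scene",X)-[380,170]+.5)*8).round(0).tolist()
p=[.578,-.272,np.radians(-15.86)]
print("block L outer near/far, R inner near, R outer near/far",C(place(p,[(-.03,.027,.06),(.03,.027,.06),(-.03,-.007,.055),(-.03,-.012,.06),(-.03,-.027,.06),(.03,-.027,.06)])))
print("L inner near (flat .012)",C(place(p,[(-.03,.012,.06),(.03,.012,.06),(-.03,.007,.055)])))
g=[.5777,-.2718,np.radians(-15.86),.117-.0156]
print("tip front",C(place(g,[(-.018,.003,-.04),(-.018,-.003,-.04),(.018,-.003,-.04)])),"collar low corner,left,right",C(place(g,[(-.022,-.022,0),(-.022,.022,0),(.022,-.022,0)])))
for d in((.002,0,0),(0,.002,0),(0,0,.002)):
  print(d,(np.array(C(place(g,[(-.018+d[0],-.003+d[1],-.04+d[2])])))-C(place(g,[(-.018,-.003,-.04)]))).tolist())
E
```

```text
block L outer near/far, R inner near, R outer near/far [[116.0, 332.0], [299.0, 259.0], [221.0, 409.0], [239.0, 398.0], [288.0, 425.0], [474.0, 345.0]]
L inner near (flat .012) [[162.0, 357.0], [346.0, 283.0], [176.0, 385.0]]
tip front [[227.0, 352.0], [247.0, 362.0], [358.0, 316.0]] collar low corner,left,right [[310.0, 239.0], [166.0, 169.0], [449.0, 184.0]]
(0.002, 0, 0) [[6.0, -3.0]]
(0, 0.002, 0) [[-7.0, -4.0]]
(0, 0, 0.002) [[0.0, -8.0]]
```

Relative to the block, the blade agrees sideways to within about 1–2 mm and sits about 2 mm high. That is inside the ±4 mm margin. Lowering slowly and watching the force.

>>> servo_tool(moves="0 0 0.003 0 0.01; 0 0 0.006 0 0.01; 0 0 0.009 0 0.01; 0 0 0.011 0 0.01; 0 0 0.012 0 0.01; 0 0 0.012 0 0.01")

```text
time: 7.17
position: [0.5775, -0.2718, 0.1051]
tool_rot: [0.99, -0.138, -0.0, -0.0]
ft_force: [-0.5, -0.3, -1.6]
grip_width: 0.0276
grip_force: 25.0
```

>>> servo_tool(moves="0 0 0.003 0 0.01; 0 0 0.006 0 0.01; 0 0 0.009 0 0.01; 0 0 0.012 0 0.01; 0 0 0.014 0 0.01; 0 0 0.016 0 0.01; 0 0 0.016 0 0.01")

```text
time: 7.75
position: [0.5775, -0.2718, 0.089]
tool_rot: [0.99, -0.138, -0.0, -0.0]
ft_force: [0.6, -0.0, -0.4]
grip_width: 0.0276
grip_force: 25.0
```

```bash
python3 st.py .578 -.272 .0756
```

```text
7.75 [ 0.5775 -0.2718  0.089 ] yaw -15.88 tilt [-0.0008  0.0006] F [ 0.6 -0.  -0.4] w 0.027619900976023393 24.994905188032135
shift [0.0006 0.     0.0134]
```

>>> servo_tool(moves="0 0 0.003 0 0.01; 0 0 0.006 0 0.01; 0 0 0.008 0 0.01; 0 0 0.009 0 0.01; 0 0 0.01 0 0.01; 0 0 0.01 0 0.01")

```text
time: 8.25
position: [0.5776, -0.272, 0.0793]
tool_rot: [0.99, -0.138, -0.0, -0.0]
ft_force: [0.4, 0.3, -0.8]
grip_width: 0.0277
grip_force: 25.0
```

>>> servo_tool(moves="0 0 0.001 0 0.01; 0 0 0.002 0 0.01; 0 0 0.003 0 0.01; 0 0 0.003 0 0.01")

```text
time: 8.58
position: [0.5777, -0.2719, 0.0764]
tool_rot: [0.99, -0.138, -0.0, -0.0]
ft_force: [0.3, -0.7, -0.4]
grip_width: 0.0277
grip_force: 25.0
```

>>> servo_tool(moves="0 0 0.0005 0 0.01; 0 0 0.001 0 0.01; 0 0 0.001 0 0.01")

```text
time: 8.83
position: [0.5779, -0.2721, 0.0757]
tool_rot: [0.99, -0.138, 0.0, 0.0]
ft_force: [-0.2, 0.6, -0.4]
grip_width: 0.0278
grip_force: 25.0
```

>>> servo_tool(moves="0 0 0.0005 0 0.01; 0 0 0.001 0 0.01; 0 0 0.001 0 0.01")

```text
time: 9.08
position: [0.5779, -0.2721, 0.0756]
tool_rot: [0.99, -0.138, 0.0, 0.0]
ft_force: [-2.9, 0.6, 5.2]
grip_width: 0.028
grip_force: 25.0
```

The wrist reads 5 N upward at z = 0.0756, the height predicted for seating. Releasing.

>>> servo_tool(moves="0 0 0 0 0.03; 0 0 0 0 0.035; 0 0 0 0 0.045; 0 0 0 0 0.06; 0 0 0 0 0.07; 0 0 0 0 0.07; 0 0 0 0 0.07; 0 0 0 0 0.07")

```text
time: 9.75
position: [0.5778, -0.272, 0.0745]
tool_rot: [0.99, -0.138, -0.0, -0.0]
ft_force: [-0.0, -0.3, -0.6]
grip_width: 0.0658
grip_force: 0.0
```

>>> servo_tool(moves="0 0 -0.005 0 0.07; 0 0 -0.02 0 0.07; 0 0 -0.04 0 0.07; 0 0 -0.06 0 0.07; 0 0 -0.08 0 0.07; 0 0 -0.1 0 0.07; 0 0 -0.12 0 0.07; 0 0 -0.135 0 0.07; 0 0 -0.14 0 0.07; 0 0 -0.14 0 0.07")

```text
time: 10.58
position: [0.5786, -0.2726, 0.2166]
tool_rot: [0.99, -0.138, 0.002, 0.001]
ft_force: [-0.1, -1.4, -0.1]
grip_width: 0.0697
grip_force: 0.0
```

```bash
python3 - <<'E'
from st import *
st()
s=cams.camera("scene");cv2.imwrite("pics/s3.png",s)
cv2.imwrite("pics/crop3.png",cv2.resize(s[150:250,220:460],None,fx=3.3,fy=3.3,interpolation=cv2.INTER_CUBIC))
E
```

```text
10.5833 [ 0.5786 -0.2726  0.2166] yaw -15.88 tilt [ 0.0032 -0.0023] F [-0.1 -1.4 -0.1] w 0.06973462236338245 0.0
```

View pics/crop3.png

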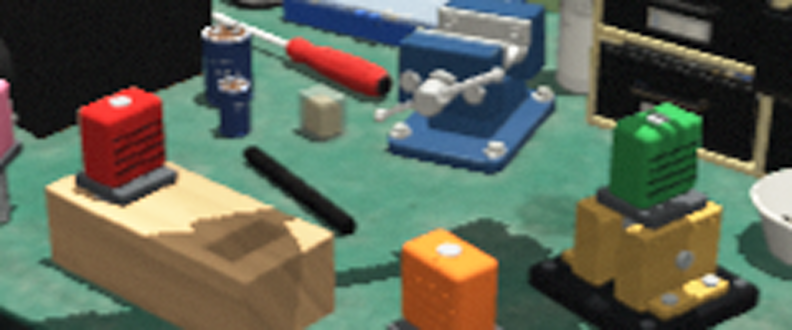

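The green gauge stands with its collar flat on both contacts at crop (655,200), and the red one is still in the rack at (122,140). The robot is clear of both.

```bash
python3 -c "
from rig import job
print(job.hand_in())"
```

```text
the job is handed in; nothing more can be done
None
```

The green gauge is standing in the gap about midway along the contacts, collar on both, released with the arm clear; the red gauge is still in the rack, and the job was handed in at about 10.6 s of the 35 s allowed.

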